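# Wedge a wood strip in the taper gauge and set the cursor

## Task

Take the wooden strip out of its stand and, keeping it upright on its edge, slide it round nose first along the tapered slot of the gauge until it wedges firmly between fence and jaw, pressing firmly but not forcing it. Leave it wedged there, then slide the cursor along the fence until its red arm just touches the strip's nose, gently so that the strip is not pushed loose, and let go. Do not disturb the glue bottle, mug, offcut or hammer.

Things in the scene. Friction and masses are not known exactly. Their poses are not given: they have to be found in the camera images.
- gauge: Fixed taper gauge. Origin: slot mouth, on the fence's working face, bench level. x runs along the slot to its narrow end, y from fence to jaw, z up. Plywood base x -53..217, y -70..80 mm; its top, 10 mm up, is the slot floor, with an apron before the mouth (x<0). Grey aluminium fence with black ticks: x 0..208, y -34..0, z 10..32 mm, working face parallel to x.
- jaw: Fixed dark wood jaw, 115 x 32 x 22 mm, top 32 mm above bench. Origin: foot of its working face at the mouth (gauge x 0, z 10). x: along that face to the narrow end; y: into the jaw. The face closes on the fence 0.14 mm per mm. Its setting differs each time: slot 18..25 mm wide at the mouth, so the nose axis stops 42..92 mm in; 1 mm across is 7 mm along, so find the stop by feel.
- strip: Light wood strip 80 (x) x 12 (y) x 60 mm (z), 42-84 g, on its long edge. Origin: centre of underside. +x end: round nose of 6 mm radius, goes in first; other end painted blue. Starts in the stand's groove, nose to the stand's +x. Grip it across its thickness by the top 30 mm, clear of stand and jaws. A push of 10-15 N along the slot wedges it and friction holds it; over 25 N on the jaw bruises it.
- strip_nose (a point): Axis of the strip's round nose at half height: 34 mm ahead (+x) of the strip's origin, 30 mm above its underside; the nose's tip is 6 mm farther. When wedged, this axis is 6 mm from both fence face and jaw face. Axes as the strip.
- stand: Wooden stock stand fixed on the bench, base 110 x 60 x 12 mm, with two rails (top 30 mm above the bench) that leave a groove 15 mm wide along its x axis, groove floor 12 mm above the bench. Origin: centre of the underside.
- cursor: Cursor riding on the fence; axes as the gauge, origin on the fence's top (32 mm above bench) over its working face. Dark saddle 50 (x) x 34 x 12 mm, a red arm over the slot on its mouth side, an upright brass post. Slides only along the gauge's x, starts 155..175 mm past the mouth, can go in to 60 mm, and stays where left (1 N sliding friction).
- cursor_face (a point): Middle of the red arm's flat face that looks to the mouth and must touch the nose tip: 25 mm mouthward of the cursor's origin, 6 mm from the fence face over the slot, 40 mm above the bench. Arm 34..46 mm above the bench, reaching 16 mm over the slot. A touch of 1-2 N is enough; a harder push shoves the strip loose, and over 15 N is forcing it. Axes as the gauge.
- cursor_post (a point): Grip point on the axis of the cursor's brass post: upright, 16 mm diameter, 44 to 92 mm above the bench; this point is 72 mm above the bench, 32 mm from the arm's touching face (away from the mouth), 17 mm behind the fence face.
- glue: White glue bottle, 56 mm diameter, 150 mm tall, bystander. Origin: centre of the underside.
- mug: Blue mug, 76 mm diameter, 85 mm tall, bystander. Origin: centre of the underside.
- offcut: Wood offcut 90 x 50 x 30 mm, bystander. Origin: centre of the underside.
- hammer: Hammer lying flat, bystander. Origin: on its underside, near the middle.

How it is judged:
By the outcome, as a careful person would: the job done as asked, in the order asked, and still so for the second after the job is handed in, with the robot touching nothing.
It also fails if it takes over 72 s, if anything falls off the work surface, if the arm or the gripper's body presses on something with over 40 N, if the wrist force passes 120 N, or if a joint passes its speed limit or range.

## Robot

A 6-joint arm with a two-finger parallel gripper is mounted at the origin on the work surface. World frame = base frame: x ahead of the robot, y to its left, z up, the work surface at z = 0. Lengths are in mm, angles in rad, forces in N, time in s.
With the tool pointing down it reaches from about 300 to 850 mm from the base axis. Payload 5.4 kg.
Tool frame: the origin (TCP) lies between the finger pads; the fingertips stand 11 mm ahead of it and the grasp point (between the pads) lies 8 mm behind it; z points along the fingers, x is the direction in which the jaws open and shut, and the axes are right-handed (so a half turn about z gives the same grasp; the last joint's range is limited). The gripper opens to 85 mm and grips with 20 to 120 N. Pads are 22 mm wide; open, the fingers measure 114 mm over their backs; the gripper's body (76 mm by 85 mm) begins 54 mm behind the grasp point. The pads swing forward as they close: fully open they stand 13 mm farther back than shut.
Start: joints at [1.041, 0.158, 1.597, -0, 1.386, -0.21], TCP at [180.776, 545.826, 242.299] pointing down, gripper open.
Joint ranges: [-2.91, 2.91], [-0.94, 2.29], [0.18, 2.7], [-1.29, 4.43], [0.17, 2.64], [-3, 3]. Speed limits (rad/s): [2.57, 2.57, 3.14, 3.14, 3.14, 3.14].

## Interface

Orientations are given as a unit quaternion [x, y, z, w].
In Python, from station import robot gives the robot as it stands.
- The arm moves only by the shell command python3 -m creep 'ROWS' [FORCE]. ROWS is JSON, a list of rows, each an object of numbers: "grip": the closure, from -1 (fully open) to 1 (shut); "dx", "dy", "dz": the shift along the tool's x, y, z in mm; "yaw": the turn about the tool's z in rad. A call has 1 to 12 rows; each row shifts and turns the commanded pose from where the row before left it, along the tool's axes as they then stand; what a row does not reach is not made up. A row lasts 1/10 s, in which the tool goes at most 50 mm and 8.59 degrees, less where a joint would pass 70% of its speed; a pose out of reach is approached as far as the arm can. A call is refused whole if a number of a shift passes 50 or a number of a turn 0.15, either way. A call with a gripper value outside its range is refused whole. The fingers move at their own pace and stop on an object; FORCE is the grip in N (left out, the last holds). Time passes only in rows, so rows that do not move let the fingers close. It gives the time, the measured TCP pose, the force and the opening at its end, in the units of the state.
- robot.get_state(): the state, without advancing time (a new reading comes with each control period).
- robot.read_camera(name): name is "side" or "top" or "wrist"; returns a dict with "frame" (400x640x3 uint8, red, green, blue), "fx", "fy", "cx", "cy" (pixels), "rvec" (rotation vector, rad) and "tvec" (3), from world to camera coordinates, as OpenCV has them. Camera axes: x right, y down, z forward; pixel columns grow to the right and rows downward; lengths in mm; the calibration is good to about 2 mm. A picture is of the moment at which its call begins. There is no depth.
- robot.close_job(): hands the job in, once; it reports no verdict.
Trained networks look in the newest picture that a camera, given by its name, has taken for a name from the list of things; names that differ only in an ending like _2 or _b are one class to them, and where a whole thing is asked for, a point or a joint stands for the part that bears it (a point fixed in the world has none). Each returns a list of dicts, best first, with "score" (0 to 1); they miss things now and then, are a little off and sometimes report something else, mostly with a low value. They report only what shows in the picture. A call takes as long as a camera call.
- robot.spot_in(camera, name): "bbox" ([left, top, width, height] in pixels, round what is visible of it).
- robot.regions_of(camera, name): "region" (400x640 bool, what is visible of it) and "bbox" ([left, top, width, height] in pixels, round what is visible of it).
- robot.mark_of(camera, name): "point" ([column, row] in pixels: a listed point, or the origin of a listed thing).
The state is a dict: "time_s": time; "qpos": joint angles; "joint_vel": joint speeds; "effort": joint torques, N m; "eef_pos": TCP position; "orientation": TCP orientation; "force": force on the tool from outside, world axes, zero at the start; "wrist_torque": the same for the moment, N m; "gripper_width": opening from 0.0 (shut) to 1.0 (fully open).
Only numpy, scipy, OpenCV 4.12 (cv2) and the standard library are available. Lean on these libraries where they do the work, as an engineer would, in place of code of your own. Each camera call takes 0.05 s, during which the arm holds its last target. There are 200 camera calls.

## Working session

There is one attempt and no reset: what is moved stays moved. The work goes in short steps, Python scripts to look and compute and a shell command to move; the robot and the scene stay as the last step left them, time stands still between calls to the robot, and variables do not carry over. Pictures are saved under pics/ and viewed, about 8 in all and at most 12, crops included, and the job is handed in when it is done.

```bash
mkdir -p pics; ls
cat > h.py <<'E'
from station import robot
import cv2, numpy as np
from scipy.spatial.transform import Rotation as R
def cam(n):
    c=robot.read_camera(n); return c
def ray(c,p):
    M=R.from_rotvec(np.ravel(c['rvec'])).as_matrix(); t=np.ravel(c['tvec'])
    d=M.T@np.array([(p[0]-c['cx'])/c['fx'],(p[1]-c['cy'])/c['fy'],1.]); return -M.T@t,d
def onz(c,p,z):
    o,d=ray(c,p); return o+d*(z-o[2])/d[2]
def proj(c,P):
    M=R.from_rotvec(np.ravel(c['rvec'])).as_matrix(); q=np.atleast_2d(P)@M.T+np.ravel(c['tvec'])
    return np.c_[q[:,0]/q[:,2]*c['fx']+c['cx'],q[:,1]/q[:,2]*c['fy']+c['cy']]
def tri(rs):
    A=0;b=0
    for o,d in rs:
        d=d/np.linalg.norm(d);P=np.eye(3)-np.outer(d,d);A=A+P;b=b+P@o
    return np.linalg.solve(A,b)
def save(c,n,crop=None,k=1):
    f=c['frame'][...,::-1]
    if crop: l,t,w,h=crop; f=f[t:t+h,l:l+w]
    cv2.imwrite('pics/'+n+'.png',cv2.resize(f,None,fx=k,fy=k,interpolation=cv2.INTER_CUBIC))
E
python3 - <<'E'
from h import *
np.set_printoptions(precision=1,suppress=True)
C={n:cam(n) for n in('top','side','wrist')}
save(C['top'],'t0');save(C['side'],'s0')
for nm,z in dict(gauge=0,jaw=10,strip=12,strip_nose=42,stand=0,cursor=32,cursor_face=40,cursor_post=72,glue=0,mug=0,offcut=0,hammer=0).items():
    for n in C:
        m=robot.mark_of(n,nm)
        for q in m[:2]: print(nm,n,np.round(q['score'],2),np.array(q['point']),onz(C[n],q['point'],z))
s=robot.get_state();print(s)
E
```

```text
pics
gauge top 0.71 [331.8 240.3] [504.2   0.    0. ]
gauge top 0.21 [258.7 254.1] [471.2 192.6   0. ]
gauge side 0.72 [265.8 228.7] [499.5   6.6   0. ]
jaw top 0.76 [327.1 249.1] [481.9  13.2  10. ]
jaw side 0.76 [257.  225.4] [479.2   8.6  10. ]
strip top 0.75 [440.9 238.9] [ 503.8 -284.4   12. ]
strip side 0.86 [255.1 326.4] [ 490.6 -274.7   12. ]
strip_nose top 0.58 [427.2 238.9] [ 505.2 -239.6   42. ]
strip_nose side 0.73 [264.7 301.2] [ 509.5 -241.8   42. ]
stand top 0.81 [437.2 242.9] [ 493.1 -278.3    0. ]
stand side 0.66 [258.9 329.2] [ 496.5 -272.9    0. ]
cursor top 0.83 [266.7 258.5] [461.7 167.7  32. ]
cursor side 0.84 [253.2 179.6] [462.9 167.5  32. ]
cursor_face top 0.77 [271.4 260.9] [456.1 155.   40. ]
cursor_face side 0.59 [253.1 180.6] [464.4 151.6  40. ]
cursor_face side 0.31 [257.7 225.5] [485.3 -25.7  40. ]
cursor_post top 0.68 [257.2 255.1] [473.2 185.9  72. ]
cursor_post side 0.58 [262.1 162. ] [488.9 189.8  72. ]
glue top 0.93 [383.4 133.1] [ 789.6 -144.4    0. ]
glue side 0.85 [395.4 267.9] [ 783.8 -137.4    0. ]
mug top 0.82 [190.9 228.8] [540.1 370.6   0. ]
mug top 0.57 [436.8 242.2] [ 494.9 -277.3    0. ]
mug side 0.77 [280.9 150.6] [533.2 361.9   0. ]
offcut top 0.75 [304.3 142.1] [767.8  69.1   0. ]
offcut side 0.97 [373.9 210.2] [770.4  59.    0. ]
offcut side 0.38 [257.5 325.5] [ 493.5 -264.6    0. ]
hammer top 0.69 [307.2 142.5] [766.6  61.3   0. ]
hammer top 0.58 [206.1 168.2] [700.7 331.7   0. ]
hammer side 0.79 [333.7 154.5] [693.5 328.9   0. ]
{'time_s': 1.95, 'qpos': array([ 1. ,  0.2,  1.6, -0. ,  1.4, -0.2]), 'joint_vel': array([-0., -0.,  0., -0.,  0., -0.]), 'effort': array([ -0. , -39.6, -33.2,  -0. ,   0. ,   0. ]), 'eef_pos': array([180.8, 545.8, 242.3]), 'orientation': array([ 0.8,  0.6, -0. ,  0. ]), 'force': array([ 0.9, -0.9, -0.2]), 'wrist_torque': array([ 0., -0., -0.]), 'gripper_width': 0.9959796700639472}
```

View pics/t0.png

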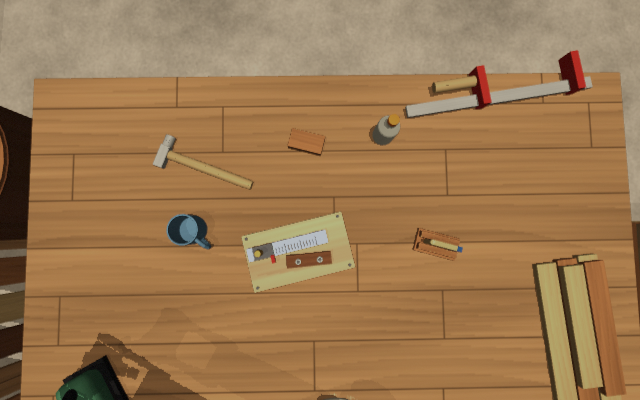

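View pics/s0.png

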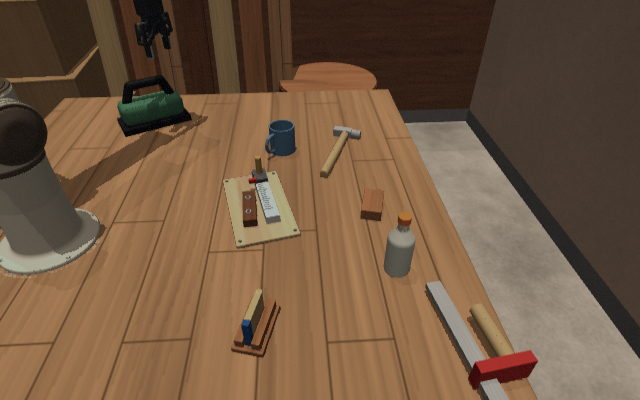

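The top view shows the gauge's mouth near (332,240), with the narrow end to the left. The cursor is at (267,258), and the strip is in its stand at (440,243) with its nose to the left. The side view agrees. Next I'll work out the moves to get close looks with the wrist camera.

```bash
cat >> h.py <<'E'
np.set_printoptions(precision=2,suppress=True)
def go(x=None,y=None,z=None,yaw=None):
    """remaining shift in tool axes to world target; yaw = world angle(deg) of tool x"""
    s=robot.get_state();p=s['eef_pos'];M=R.from_quat(s['orientation']).as_matrix()
    t=np.array([p[i] if v is None else v for i,v in enumerate((x,y,z))])
    a=np.degrees(np.arctan2(M[1,0],M[0,0]))
    r=''
    if yaw is not None:
        d=(yaw-a+90)%180-90; r=f'yaw(tool) {-np.radians(d):.4f} (world {d:.2f}deg)'
    print('t',s['time_s'],'tcp',p,'ang',a,'F',s['force'],'w',s['gripper_width'],'q6',s['qpos'][5],'shift',M.T@(t-p),r)
E
python3 - <<'E'
from h import *
go(480,40,300,166)
go(480,-200,250,166)
c=cam('wrist');s=robot.get_state()
M=R.from_rotvec(np.ravel(c['rvec'])).as_matrix();o=-M.T@np.ravel(c['tvec'])
T=R.from_quat(s['orientation']).as_matrix();print(T)
print('cam in tool',T.T@(o-s['eef_pos']),'axes',T.T@M.T,c['fx'],c['cx'],c['cy'])
t=cam('top');r=robot.regions_of('top','gauge')[0]['region'];q=cv2.minAreaRect(np.argwhere(r)[:,::-1].astype(np.float32));print(q)
for b in cv2.boxPoints(q): print(onz(t,b,10))
r=robot.regions_of('top','stand')[0]['region'];q=cv2.minAreaRect(np.argwhere(r)[:,::-1].astype(np.float32));
for b in cv2.boxPoints(q): print(onz(t,b,20))
E
```

```text
t 1.95 tcp [180.79 545.81 242.28] ang 71.67432626798406 F [ 0.89 -0.94 -0.17] w 0.9959796700639472 q6 -0.21008583723543423 shift [-386.08  443.07  -57.7 ] yaw(tool) 1.4953 (world -85.67deg)
t 1.95 tcp [180.79 545.81 242.28] ang 71.67432626798406 F [ 0.89 -0.94 -0.17] w 0.9959796700639472 q6 -0.21008583723543423 shift [-613.91  518.53   -7.68] yaw(tool) 1.4953 (world -85.67deg)
[[ 0.31  0.95 -0.  ]
 [ 0.95 -0.31 -0.  ]
 [-0.   -0.   -1.  ]]
cam in tool [  -0.39  -67.61 -131.8 ] axes [[ 1.   -0.   -0.  ]
 [ 0.    0.96  0.27]
 [-0.   -0.27  0.96]] 295.1632009575438 319.19256381493517 195.22146340209636
((297.44122314453125, 251.7647247314453), (58.45108413696289, 104.2903060913086), 75.96376037597656)
[519.25 240.22  10.  ]
[581.29 -24.9   10.  ]
[433.38 -58.76  10.  ]
[373.08 203.75  10.  ]
[ 478.26 -205.05   20.  ]
[ 536.87 -223.28   20.  ]
[ 505.12 -333.     20.  ]
[ 446.73 -314.29   20.  ]
```

```bash
python3 -m creep '[{"dx":-31,"dy":35.5,"dz":7},{"dx":-31,"dy":35.5,"dz":7},{"dx":-31,"dy":35.5,"dz":7},{"dx":-31,"dy":35.5,"dz":7},{"dx":-31,"dy":35.5,"dz":7},{"dx":-31,"dy":35.5,"dz":7},{"dx":-31,"dy":35.5,"dz":7},{"dx":-31,"dy":35.5,"dz":7},{"dx":-31,"dy":35.5,"dz":7},{"dx":-31,"dy":35.5,"dz":7},{"dx":-31,"dy":35.5,"dz":7},{"dx":-31,"dy":35.5,"dz":7}]' && python3 -m creep '[{"yaw":0.146},{"yaw":0.146},{"yaw":0.146},{"yaw":0.146},{"yaw":0.146},{"yaw":0.146},{"yaw":0.146},{}]'
python3 - <<'E'
from h import *
go(470,60,160,13.2)
c=cam('wrist');save(c,'w1')
for nm,z in dict(gauge=0,jaw=10,cursor=32,cursor_face=40,cursor_post=72).items():
    for q in robot.mark_of('wrist',nm)[:2]: print(nm,round(q['score'],2),np.array(q['point']),onz(c,q['point'],z))
for nm,z in dict(gauge=10,jaw=32).items():
  for r in robot.regions_of('wrist',nm)[:1]:
    q=cv2.minAreaRect(np.argwhere(r['region'])[:,::-1].astype(np.float32))
    cs=max(cv2.findContours(r['region'].astype(np.uint8),0,2)[0],key=cv2.contourArea)
    h=cv2.approxPolyDP(cv2.convexHull(cs),6,True)[:,0]
    print(nm,[(b,onz(c,b,z)[:2]) for b in h])
E
```

```text
t 2.15 tcp [180.76 545.82 242.29] ang 71.67875838959733 F [0.71 0.31 0.44] w 0.9993577201969934 q6 -0.21012336485022903 shift [-370.27  427.29   82.3 ] yaw(tool) 1.0206 (world -58.48deg)
gauge [(array([153, 358], dtype=int32), array([377.6 , 214.67])), (array([168, 399], dtype=int32), array([457.3 , 200.51])), (array([113, 399], dtype=int32), array([429.78, 117.53])), (array([131, 365], dtype=int32), array([378.87, 176.72]))]validation failed for argument at $[0]...
```

View pics/w1.png

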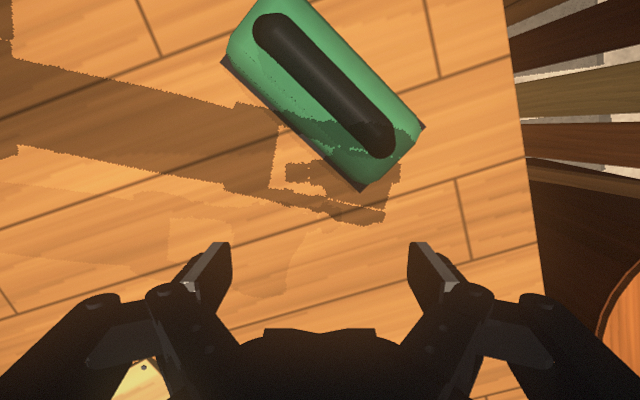

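The call was refused, probably because each row needs every key, so nothing moved. The picture shows only the start pose. I'll send it again with complete rows.

```bash
python3 -m creep '[{"grip":-1,"dx":-31,"dy":35.5,"dz":7,"yaw":0},{"grip":-1,"dx":-31,"dy":35.5,"dz":7,"yaw":0},{"grip":-1,"dx":-31,"dy":35.5,"dz":7,"yaw":0},{"grip":-1,"dx":-31,"dy":35.5,"dz":7,"yaw":0},{"grip":-1,"dx":-31,"dy":35.5,"dz":7,"yaw":0},{"grip":-1,"dx":-31,"dy":35.5,"dz":7,"yaw":0},{"grip":-1,"dx":-31,"dy":35.5,"dz":7,"yaw":0},{"grip":-1,"dx":-31,"dy":35.5,"dz":7,"yaw":0},{"grip":-1,"dx":-31,"dy":35.5,"dz":7,"yaw":0},{"grip":-1,"dx":-31,"dy":35.5,"dz":7,"yaw":0},{"grip":-1,"dx":-31,"dy":35.5,"dz":7,"yaw":0},{"grip":-1,"dx":-31,"dy":35.5,"dz":7,"yaw":0}]' && python3 -m creep '[{"grip":-1,"dx":0,"dy":0,"dz":0,"yaw":0.146},{"grip":-1,"dx":0,"dy":0,"dz":0,"yaw":0.146},{"grip":-1,"dx":0,"dy":0,"dz":0,"yaw":0.146},{"grip":-1,"dx":0,"dy":0,"dz":0,"yaw":0.146},{"grip":-1,"dx":0,"dy":0,"dz":0,"yaw":0.146},{"grip":-1,"dx":0,"dy":0,"dz":0,"yaw":0.146},{"grip":-1,"dx":0,"dy":0,"dz":0,"yaw":0.146},{"grip":-1,"dx":0,"dy":0,"dz":0,"yaw":0}]'
python3 - <<'E'
from h import *
go(470,60,160,13.2)
c=cam('wrist');save(c,'w2')
for nm,z in dict(gauge=0,jaw=10,cursor=32,cursor_face=40,cursor_post=72).items():
    for q in robot.mark_of('wrist',nm)[:2]: print(nm,round(q['score'],2),np.array(q['point']),onz(c,q['point'],z))
for nm,z in dict(gauge=10,jaw=32).items():
  for r in robot.regions_of('wrist',nm)[:1]:
    cs=max(cv2.findContours(r['region'].astype(np.uint8),0,2)[0],key=cv2.contourArea)
    h=cv2.approxPolyDP(cv2.convexHull(cs),6,True)[:,0]
    print(nm,[(b,onz(c,b,z)[:2]) for b in h])
E
```

```text
time_s: 3.75
eef_pos: [469.1, 56.8, 158.3]
orientation: [0.811, 0.585, 0.0, 0.0]
force: [1.0, 0.7, -0.4]
gripper_width: 1.001
time_s: 4.55
eef_pos: [468.3, 58.7, 158.4]
orientation: [0.993, 0.114, 0.0, 0.0]
force: [0.5, -0.5, 0.5]
gripper_width: 1.002
t 4.55 tcp [468.27  58.74 158.37] ang 13.097701930103737 F [ 0.47 -0.48  0.5 ] w 1.002280860782741 q6 -0.3606566985793914 shift [ 1.97 -0.83 -1.63] yaw(tool) -0.0018 (world 0.10deg)
gauge 0.68 [342.8 232.2] [505.54  11.49   0.  ]
jaw 0.87 [321.  240.9] [484.24   0.96  10.  ]
cursor 0.78 [346.   57.5] [464.93 170.98  32.  ]
cursor_face 0.73 [334.5  88.2] [461.25 145.65  40.  ]
cursor_face 0.19 [347.8  56.8] [465.81 170.35  40.  ]
cursor_post 0.92 [378.6  31.9] [480.33 183.86  72.  ]
gauge [(array([429,   0], dtype=int32), array([522.17, 233.1 ])), (array([404, 280], dtype=int32), array([581.35, -23.27])), (array([266, 281], dtype=int32), array([437.39, -57.88])), (array([250,   0], dtype=int32), array([377.18, 199.38]))]
jaw [(array([301, 118], dtype=int32), array([439.59, 116.82])), (array([336, 123], dtype=int32), array([469.44, 119.53])), (array([316, 244], dtype=int32), array([477.91,   6.48])), (array([286, 240], dtype=int32), array([449.26,   4.08]))]
```

View pics/w2.png

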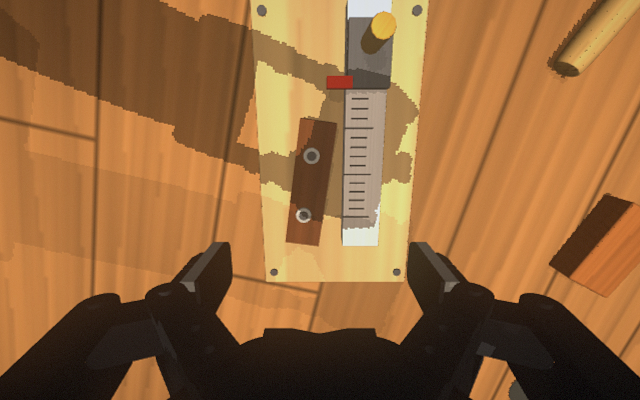

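The wrist view shows the gauge mouth at the bottom, with the fence's mouth corners at about (343,245) and (379,245). The jaw corner is at (317,244) and the red arm at (340,82). I'll fit the gauge pose to these corners.

```bash
cat > fit.py <<'E'
from h import *
from scipy.optimize import least_squares
def fit(c,px,G,x0):
    def f(v):
        a=v[2];P=np.c_[v[0]+np.cos(a)*G[:,0]-np.sin(a)*G[:,1],v[1]+np.sin(a)*G[:,0]+np.cos(a)*G[:,1],G[:,2]]
        return (proj(c,P)-px).ravel()
    r=least_squares(f,x0,loss='soft_l1');print('pose',r.x[:2],np.degrees(r.x[2]),'res',r.fun.reshape(-1,2).tolist());return r.x
E
python3 - <<'E'
from fit import *
c=cam('wrist');g=cv2.cvtColor(c['frame'],cv2.COLOR_RGB2GRAY)
px=np.array([[404,281],[266,281],[342.5,245.5],[379,245],[317,244],[287,240]],np.float32)
s=cv2.cornerSubPix(g,px.copy().reshape(-1,1,2),(4,4),(-1,-1),(3,30,.01)).reshape(-1,2);print(s.tolist())
G=np.array([[-53,-70,10],[-53,80,10],[0,0,32],[0,-34,32]],float)
for p in(px,s):
    v=fit(c,p[:4],G,[504,5,np.radians(103.2)])
    a=v[2];W=np.array([onz(c,q,32)[:2] for q in p[4:6]])-v[:2]
    print('jaw corners in gauge',W@np.array([[np.cos(a),-np.sin(a)],[np.sin(a),np.cos(a)]]))
    u=np.array([np.cos(a),np.sin(a)])
    for l in((300,118),(336,122)): print((onz(c,l,32)[:2]-v[:2])@np.array([[np.cos(a),-np.sin(a)],[np.sin(a),np.cos(a)]]))
# fence face edge: sample rows, strongest gradient near x 338..352
import numpy as np
for row in range(105,240,15):
    k=np.abs(np.diff(cv2.GaussianBlur(g,(3,3),0)[row,335:392].astype(int)));print(row,335+np.argsort(k)[::-1][:3],np.sort(k)[::-1][:3],end='; ')
go(500,-200,160,-16.1)
E
```

```text
[[404.0, 281.0], [265.8504333496094, 281.75897216796875], [342.3800048828125, 245.03468322753906], [377.4520568847656, 244.86904907226562], [317.82940673828125, 246.1788330078125], [284.9703369140625, 241.49278259277344]]
pose [502.95  11.41] 102.98060773019643 res [[1.1521511975161616, 0.5030355791440115], [-0.5650383712899725, 0.18547904803915571], [0.27194630639166917, -0.5727081405931358], [-0.570839098351712, 0.014314852500746156]]
jaw corners in gauge [[ 0.9  24.57]
 [ 4.95 53.03]]
[116.96  39.06]
[113.76   8.54]
pose [502.27  11.16] 103.41848165815989 res [[0.8995237087943906, 0.13720998563934472], [-0.667546190250107, 0.004529492496317289], [-0.3556417516451802, -0.019739717968946024], [0.24093453549608057, -0.017100829582773258]]
jaw corners in gauge [[-1.1  23.07]
 [ 3.92 54.26]]
[117.34  37.45]
[113.91   6.96]
105 [345 344 346] [37 20 15]; 120 [345 344 342] [36 27 15]; 135 [344 345 335] [33 27 18]; 150 [344 343 341] [38 24 15]; 165 [344 349 365] [34 31 28]; 180 [343 390 344] [32 30 24]; 195 [343 380 342] [37 21 19]; 210 [343 374 342] [32 24 24]; 225 [340 374 373] [38 36 33]; t 5.0 tcp [468.23  58.78 158.31] ang 13.158889360633744 F [-0.02  0.5   0.18] w 0.9996644630247787 q6 -0.3616937029718803 shift [-27.98 259.22  -1.69] yaw(tool) 0.5107 (world -29.26deg)
```

```bash
python3 -m creep '[{"grip":-1,"dx":-4,"dy":45,"dz":2,"yaw":0},{"grip":-1,"dx":-4,"dy":45,"dz":2,"yaw":0},{"grip":-1,"dx":-4,"dy":45,"dz":2,"yaw":0},{"grip":-1,"dx":-4,"dy":45,"dz":2,"yaw":0},{"grip":-1,"dx":-4,"dy":45,"dz":2,"yaw":0},{"grip":-1,"dx":-4,"dy":45,"dz":2,"yaw":0},{"grip":-1,"dx":0,"dy":0,"dz":0,"yaw":0.128},{"grip":-1,"dx":0,"dy":0,"dz":0,"yaw":0.128},{"grip":-1,"dx":0,"dy":0,"dz":0,"yaw":0.128},{"grip":-1,"dx":0,"dy":0,"dz":0,"yaw":0.128},{"grip":-1,"dx":0,"dy":0,"dz":0,"yaw":0}]'
python3 - <<'E'
from h import *
go(500,-280,100,-16.1)
c=cam('wrist');save(c,'w3')
for nm,z in dict(strip=12,strip_nose=42,stand=0).items():
    for q in robot.mark_of('wrist',nm)[:2]: print(nm,round(q['score'],2),np.array(q['point']),onz(c,q['point'],z))
for nm,z in dict(stand=12,strip=72).items():
  for r in robot.regions_of('wrist',nm)[:1]:
    cs=max(cv2.findContours(r['region'].astype(np.uint8),0,2)[0],key=cv2.contourArea)
    h=cv2.approxPolyDP(cv2.convexHull(cs),3,True)[:,0]
    print(nm,[(b,onz(c,b,z)[:2]) for b in h])
E
```

```text
time_s: 6.1
eef_pos: [506.1, -209.7, 146.2]
orientation: [0.99, -0.141, -0.0, -0.0]
force: [0.2, -0.4, -1.2]
gripper_width: 1.002
t 6.1 tcp [ 506.12 -209.69  146.21] ang -16.217462593817984 F [ 0.19 -0.37 -1.2 ] w 1.0015199257535208 q6 -0.33036656267656167 shift [13.77 69.22 46.21] yaw(tool) -0.0021 (world 0.12deg)
strip 0.73 [322.6 253.9] [ 491.45 -275.19   12.  ]
strip_nose 0.96 [321.3 238.3] [ 498.35 -245.88   42.  ]
stand 0.65 [322.1 243.1] [ 492.77 -269.24    0.  ]
stand [(array([351, 195], dtype=int32), array([ 533.73, -224.38])), (array([355, 218], dtype=int32), array([ 531.65, -247.57])), (array([352, 297], dtype=int32), array([ 507.1 , -330.91])), (array([347, 306], dtype=int32), array([ 499.37, -339.92])), (array([301, 306], dtype=int32), array([ 453.18, -326.45])), (array([295, 295], dtype=int32), array([ 451.13, -312.11])), (array([292, 198], dtype=int32), array([ 479.84, -211.72]))]
strip [(array([325, 218], dtype=int32), array([ 508.99, -218.14])), (array([331, 231], dtype=int32), array([ 510.47, -229.35])), (array([332, 329], dtype=int32), array([ 487.72, -313.83])), (array([320, 333], dtype=int32), array([ 477.05, -314.85])), (array([317, 225], dtype=int32), array([ 501.74, -221.8 ]))]
```

View pics/w3.png

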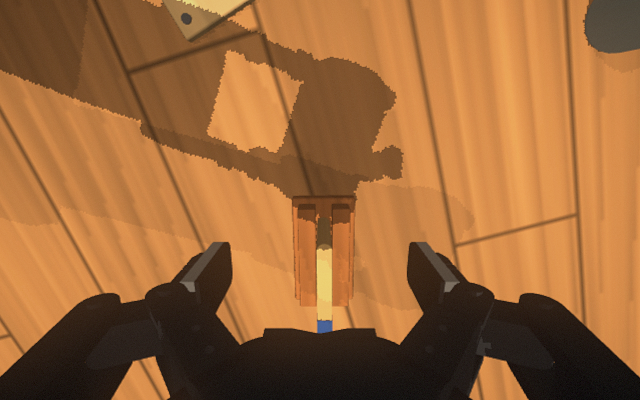

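The strip's top edge runs from its nose at about (324,216) to its blue end at (326,332), at a world angle of about 75°. Its centre is near (492.5, -276). I'll descend onto it.

```bash
python3 -m creep '[{"grip":-1,"dx":2.7,"dy":33.5,"dz":18,"yaw":-0.019},{"grip":-1,"dx":2.7,"dy":33.5,"dz":18,"yaw":0},{"grip":-1,"dx":0,"dy":0,"dz":20,"yaw":0},{"grip":-1,"dx":0,"dy":0,"dz":20,"yaw":0},{"grip":-1,"dx":0,"dy":0,"dz":20,"yaw":0},{"grip":-1,"dx":0,"dy":0,"dz":0,"yaw":0},{"grip":-1,"dx":0,"dy":0,"dz":0,"yaw":0}]'
python3 - <<'E'
from h import *
go(492.5,-276,50,-15.1)
E
```

```text
time_s: 7.1
eef_pos: [493.3, -275.6, 50.5]
orientation: [0.991, -0.131, -0.0, -0.0]
force: [-0.3, -0.1, 0.3]
gripper_width: 0.999
t 7.1 tcp [ 493.27 -275.56   50.51] ang -15.093527904198595 F [-0.31 -0.1   0.3 ] w 0.9992119483064378 q6 -0.4598507664574124 shift [-0.63  0.63  0.51] yaw(tool) 0.0001 (world -0.01deg)
```

```bash
python3 -m creep '[{"grip":0.3,"dx":0,"dy":0,"dz":0,"yaw":0},{"grip":0.6,"dx":0,"dy":0,"dz":0,"yaw":0},{"grip":1,"dx":0,"dy":0,"dz":0,"yaw":0},{"grip":1,"dx":0,"dy":0,"dz":0,"yaw":0},{"grip":1,"dx":0,"dy":0,"dz":0,"yaw":0},{"grip":1,"dx":0,"dy":0,"dz":0,"yaw":0},{"grip":1,"dx":0,"dy":0,"dz":0,"yaw":0},{"grip":1,"dx":0,"dy":0,"dz":0,"yaw":0}]' 40
```

```text
time_s: 7.9
eef_pos: [492.9, -275.6, 50.5]
orientation: [0.991, -0.132, -0.0, -0.0]
force: [-3.7, 1.8, 4.5]
gripper_width: 0.133
```

```bash
python3 -m creep '[{"grip":1,"dx":0,"dy":0,"dz":-6,"yaw":0},{"grip":1,"dx":0,"dy":0,"dz":-20,"yaw":0},{"grip":1,"dx":0,"dy":0,"dz":-30,"yaw":0},{"grip":1,"dx":0,"dy":0,"dz":-24,"yaw":0},{"grip":1,"dx":0,"dy":0,"dz":0,"yaw":0},{"grip":1,"dx":0,"dy":0,"dz":0,"yaw":0}]'
python3 - <<'E'
from h import *
a=np.radians(103.1)
def G(x,y): return np.array([502.6,11.3])+x*np.array([np.cos(a),np.sin(a)])+y*np.array([-np.sin(a),np.cos(a)])
p=G(-60,8);print(p);go(p[0],p[1],110,13.1)
c=cam('side');save(c,'s1',(180,180,200,150),3)
for n in('side','wrist'):
    c=cam(n)
    print([(q['score'],onz(c,q['point'],90)) for q in robot.mark_of(n,'strip_nose')[:1]])
E
```

```text
time_s: 8.5
eef_pos: [493.5, -275.6, 130.3]
orientation: [0.991, -0.132, 0.001, 0.0]
force: [-1.3, 0.7, -0.4]
gripper_width: 0.131
[508.41 -48.95]
t 8.5 tcp [ 493.53 -275.65  130.29] ang -15.118492746882247 F [-1.32  0.74 -0.44] w 0.13069494367172999 q6 -0.4594796926986432 shift [ -44.79 -222.74   20.18] yaw(tool) -0.4925 (world 28.22deg)
[]
[(0.61, array([ 499.02, -251.41,   90.  ]))]
```

View pics/s1.png

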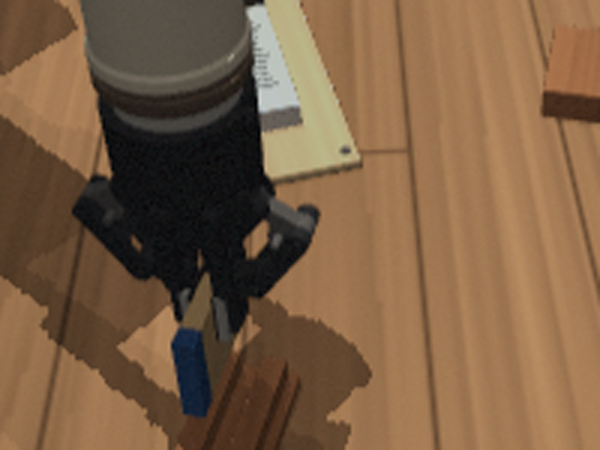

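The strip is held upright, clear of the stand. In the crop the blue end is at about (190,370), so the nose points toward the gauge. I'll carry it to just before the mouth.

```bash
python3 -m creep '[{"grip":1,"dx":-9,"dy":-44.5,"dz":6,"yaw":0},{"grip":1,"dx":-9,"dy":-44.5,"dz":6,"yaw":0},{"grip":1,"dx":-9,"dy":-44.5,"dz":6,"yaw":0},{"grip":1,"dx":-9,"dy":-44.5,"dz":6,"yaw":0},{"grip":1,"dx":-9,"dy":-44.5,"dz":6,"yaw":0},{"grip":1,"dx":0,"dy":0,"dz":0,"yaw":-0.123},{"grip":1,"dx":0,"dy":0,"dz":0,"yaw":-0.123},{"grip":1,"dx":0,"dy":0,"dz":0,"yaw":-0.123},{"grip":1,"dx":0,"dy":0,"dz":0,"yaw":-0.123},{"grip":1,"dx":0,"dy":0,"dz":0,"yaw":0},{"grip":1,"dx":0,"dy":0,"dz":0,"yaw":0}]'
python3 - <<'E'
from h import *
a=np.radians(103.1)
def G(x,y): return np.array([502.6,11.3])+x*np.array([np.cos(a),np.sin(a)])+y*np.array([-np.sin(a),np.cos(a)])
p=G(-60,9);go(p[0],p[1],51,13.1)
c=cam('wrist');save(c,'w4')
for n,z in(('strip_nose',91),('gauge',0),('jaw',10)):
    print(n,[(q['score'],q['point'],onz(c,q['point'],z)) for q in robot.mark_of('wrist',n)[:1]])
E
```

```text
time_s: 9.85
eef_pos: [507.6, -49.0, 99.8]
orientation: [0.994, 0.112, -0.0, -0.0]
force: [0.2, 0.5, -0.1]
gripper_width: 0.132
t 9.85 tcp [507.59 -48.99  99.83] ang 12.893191858727507 F [ 0.18  0.53 -0.13] w 0.1320050204214703 q6 -0.5586333085734964 shift [-0.16  0.18 48.83] yaw(tool) -0.0036 (world 0.21deg)
strip_nose [(0.56, [317.4, 187.7], array([500.06, -17.86,  91.  ]))]
gauge [(0.87, [330.7, 124.6], array([503.53,  10.31,   0.  ]))]
jaw [(0.67, [302.4, 130.8], array([483.83,   1.65,  10.  ]))]
```

View pics/w4.png

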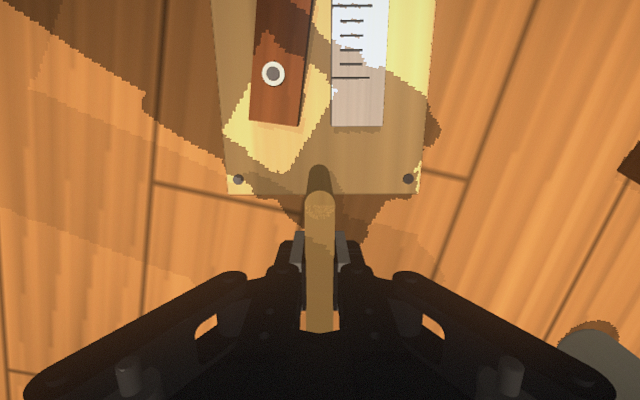

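The wrist view shows the strip centred at column 319 with its nose at row 190. The fence's mouth corners are at (331,125) and (383,126), the jaw corner at (299,125), and the base corners at (229,195) and (419,193). I'll refit the gauge pose from these.

Run:
```python
from fit import *
c=cam('wrist')
px=np.array([[419.5,194],[228.5,195],[331.5,125.5],[383.5,126]])
G=np.array([[-53,-70,10],[-53,80,10],[0,0,32],[0,-34,32]],float)
v=fit(c,px,G,[503,11,np.radians(103.1)])
a=v[2];u=np.array([np.cos(a),np.sin(a)]);n=np.array([-u[1],u[0]])
for q in((299.5,125.5),(249,120)): w=onz(c,q,32)[:2]-v[:2];print('jaw',w@u,w@n)
p=robot.get_state()['eef_pos'][:2]-v[:2];print('tcp gauge',p@u,p@n)
for zz in(109,112): w=onz(c,(319,190),zz)[:2]-v[:2];print('nose tip',w@u,w@n)
f=c['frame'];g=cv2.cvtColor(f,cv2.COLOR_RGB2GRAY)
for row in(20,40,60,80,100,115): 
    k=np.abs(np.diff(g[row,322:345].astype(int)));print(row,322+k.argmax()+.5,k.max())
```

```text
pose [503.19  10.4 ] 103.27081072853117 res [[0.4494348469139027, -0.04991625017066781], [-0.7360293152561042, -0.04673472589024641], [0.33026184730090336, 0.4792796964379278], [-0.1611492408839581, -0.3018174047295048]]
jaw 0.4216867569930565 21.337066118885947
jaw 4.115475509083186 54.41423205834479
tcp gauge -58.98270585469237 9.129174425431868
nose tip -23.500671861687515 8.583834044408604
nose tip -22.716184617074536 8.578922367418476
20 339.5 93
40 331.5 58
60 331.5 61
80 328.5 68
100 329.5 88
115 331.5 58
```

```bash
python3 -m creep '[{"grip":1,"dx":0,"dy":0,"dz":23,"yaw":-0.005},{"grip":1,"dx":0,"dy":0,"dz":23,"yaw":0},{"grip":1,"dx":0,"dy":-10,"dz":0,"yaw":0},{"grip":1,"dx":0,"dy":-10,"dz":0,"yaw":0},{"grip":1,"dx":0,"dy":-10,"dz":0,"yaw":0},{"grip":1,"dx":0,"dy":-10,"dz":0,"yaw":0},{"grip":1,"dx":0,"dy":0,"dz":0,"yaw":0},{"grip":1,"dx":0,"dy":0,"dz":0,"yaw":0}]' && python3 -m creep '[{"grip":1,"dx":0,"dy":0,"dz":3,"yaw":0},{"grip":1,"dx":0,"dy":0,"dz":0,"yaw":0},{"grip":1,"dx":0,"dy":0,"dz":0,"yaw":0}]' && python3 -m creep '[{"grip":1,"dx":0,"dy":0,"dz":1,"yaw":0},{"grip":1,"dx":0,"dy":0,"dz":0,"yaw":0},{"grip":1,"dx":0,"dy":0,"dz":0,"yaw":0}]'
```

```text
time_s: 10.9
eef_pos: [499.0, -9.9, 54.9]
orientation: [0.993, 0.117, 0.001, 0.0]
force: [0.2, -0.8, -1.1]
gripper_width: 0.132
time_s: 11.2
eef_pos: [498.6, -10.4, 51.1]
orientation: [0.993, 0.116, -0.0, -0.0]
force: [0.1, -0.1, -0.8]
gripper_width: 0.131
time_s: 11.5
eef_pos: [498.6, -10.2, 50.2]
orientation: [0.993, 0.116, -0.0, -0.0]
force: [0.3, -0.7, -0.4]
gripper_width: 0.135
```

```bash
for i in 1; do python3 -m creep '[{"grip":1,"dx":0,"dy":0,"dz":0.7,"yaw":0},{"grip":1,"dx":0,"dy":0,"dz":0,"yaw":0},{"grip":1,"dx":0,"dy":0,"dz":0,"yaw":0}]'; done;  python3 -m creep '[{"grip":1,"dx":0,"dy":0,"dz":0.6,"yaw":0},{"grip":1,"dx":0,"dy":0,"dz":0,"yaw":0},{"grip":1,"dx":0,"dy":0,"dz":0,"yaw":0}]'; python3 -m creep '[{"grip":1,"dx":0,"dy":0,"dz":0.5,"yaw":0},{"grip":1,"dx":0,"dy":0,"dz":0,"yaw":0},{"grip":1,"dx":0,"dy":0,"dz":0,"yaw":0}]'
```

```text
time_s: 11.8
eef_pos: [498.6, -10.1, 49.6]
orientation: [0.993, 0.116, -0.0, -0.0]
force: [0.2, -0.2, -1.2]
gripper_width: 0.133
time_s: 12.1
eef_pos: [498.6, -10.1, 49.0]
orientation: [0.993, 0.116, -0.0, -0.0]
force: [0.3, 0.6, -0.9]
gripper_width: 0.141
time_s: 12.4
eef_pos: [498.7, -10.2, 48.5]
orientation: [0.993, 0.116, 0.0, 0.0]
force: [-0.2, 0.3, -0.6]
gripper_width: 0.139
```

```bash
python3 -m creep '[{"grip":1,"dx":0,"dy":0,"dz":0.5,"yaw":0},{"grip":1,"dx":0,"dy":0,"dz":0,"yaw":0},{"grip":1,"dx":0,"dy":0,"dz":0,"yaw":0}]';  python3 -m creep '[{"grip":1,"dx":0,"dy":0,"dz":0.5,"yaw":0},{"grip":1,"dx":0,"dy":0,"dz":0,"yaw":0},{"grip":1,"dx":0,"dy":0,"dz":0,"yaw":0}]'; python3 -m creep '[{"grip":1,"dx":0,"dy":0,"dz":0.5,"yaw":0},{"grip":1,"dx":0,"dy":0,"dz":0,"yaw":0},{"grip":1,"dx":0,"dy":0,"dz":0,"yaw":0}]'
```

```text
time_s: 12.7
eef_pos: [498.8, -10.1, 48.5]
orientation: [0.993, 0.116, 0.0, 0.0]
force: [-2.9, 1.3, 5.5]
gripper_width: 0.132
time_s: 13.0
eef_pos: [498.8, -10.1, 48.5]
orientation: [0.993, 0.116, -0.0, 0.0]
force: [-4.5, 1.4, 9.9]
gripper_width: 0.136
time_s: 13.3
eef_pos: [498.8, -10.1, 48.4]
orientation: [0.993, 0.116, -0.0, 0.0]
force: [-6.2, 1.6, 13.2]
gripper_width: 0.134
```

```bash
python3 -m creep '[{"grip":1,"dx":0,"dy":0,"dz":-1.5,"yaw":0},{"grip":1,"dx":0,"dy":0,"dz":0,"yaw":0},{"grip":1,"dx":0,"dy":0,"dz":0,"yaw":0}]';  python3 -m creep '[{"grip":1,"dx":1.5,"dy":0,"dz":0,"yaw":0},{"grip":1,"dx":0,"dy":0,"dz":0,"yaw":0},{"grip":1,"dx":0,"dy":0,"dz":0,"yaw":0}]'; python3 -m creep '[{"grip":1,"dx":0.7,"dy":0,"dz":0,"yaw":0},{"grip":1,"dx":0,"dy":0,"dz":0,"yaw":0},{"grip":1,"dx":0,"dy":0,"dz":0,"yaw":0}]'
```

```text
time_s: 13.6
eef_pos: [498.8, -10.2, 48.5]
orientation: [0.993, 0.116, 0.0, 0.0]
force: [-0.1, -0.2, 2.2]
gripper_width: 0.134
time_s: 13.9
eef_pos: [500.2, -9.9, 48.5]
orientation: [0.993, 0.116, 0.0, 0.0]
force: [-0.3, 0.3, 3.1]
gripper_width: 0.135
time_s: 14.2
eef_pos: [500.7, -9.7, 48.5]
orientation: [0.993, 0.116, -0.0, 0.0]
force: [-2.4, -1.2, 4.1]
gripper_width: 0.134
```

```bash
python3 -m creep '[{"grip":1,"dx":0.5,"dy":0,"dz":0,"yaw":0},{"grip":1,"dx":0,"dy":0,"dz":0,"yaw":0},{"grip":1,"dx":0,"dy":0,"dz":0,"yaw":0}]';  python3 -m creep '[{"grip":1,"dx":0.5,"dy":0,"dz":0,"yaw":0},{"grip":1,"dx":0,"dy":0,"dz":0,"yaw":0},{"grip":1,"dx":0,"dy":0,"dz":0,"yaw":0}]'; python3 -c "
from h import *;go();print(robot.get_state()['wrist_torque'])"
```

```text
time_s: 14.5
eef_pos: [500.8, -9.7, 48.5]
orientation: [0.993, 0.116, -0.001, 0.0]
force: [-4.7, -1.4, 6.3]
gripper_width: 0.138
time_s: 14.8
eef_pos: [500.8, -9.7, 48.5]
orientation: [0.993, 0.117, -0.001, 0.0]
force: [-5.9, -2.8, 7.7]
gripper_width: 0.132
t 14.8 tcp [500.83  -9.67  48.49] ang 13.388994561500427 F [-5.93 -2.83  7.72] w 0.13210268446606854 q6 -0.4931266840891784 shift [0. 0. 0.] 
[-0.48  1.07  0.09]
```

```bash
python3 -m creep '[{"grip":1,"dx":-1.1,"dy":0,"dz":-0.4,"yaw":0},{"grip":1,"dx":0,"dy":-5,"dz":0,"yaw":0},{"grip":1,"dx":0,"dy":-5,"dz":0,"yaw":0},{"grip":1,"dx":0,"dy":0,"dz":0,"yaw":0},{"grip":1,"dx":0,"dy":0,"dz":0,"yaw":0}]';  python3 -m creep '[{"grip":1,"dx":0,"dy":-5,"dz":0,"yaw":0},{"grip":1,"dx":0,"dy":-5,"dz":0,"yaw":0},{"grip":1,"dx":0,"dy":0,"dz":0,"yaw":0},{"grip":1,"dx":0,"dy":0,"dz":0,"yaw":0}]'; python3 -c "
from h import *;go();print(robot.get_state()['wrist_torque'])"
```

```text
time_s: 15.3
eef_pos: [498.2, 0.5, 48.8]
orientation: [0.993, 0.117, -0.0, -0.0]
force: [-0.1, -0.4, -1.0]
gripper_width: 0.132
time_s: 15.7
eef_pos: [496.0, 10.0, 48.9]
orientation: [0.993, 0.116, -0.0, -0.0]
force: [-0.7, 0.5, -0.3]
gripper_width: 0.134
t 15.7 tcp [496.    10.03  48.91] ang 13.369562160496212 F [-0.68  0.5  -0.27] w 0.13405724473702071 q6 -0.4573138165273997 shift [0. 0. 0.] 
[-0.    0.05 -0.02]
```

```bash
python3 -m creep '[{"grip":1,"dx":0,"dy":-5,"dz":0.3,"yaw":0},{"grip":1,"dx":0,"dy":-5,"dz":0,"yaw":0},{"grip":1,"dx":0,"dy":-5,"dz":0,"yaw":0},{"grip":1,"dx":0,"dy":-5,"dz":0,"yaw":0},{"grip":1,"dx":0,"dy":0,"dz":0,"yaw":0},{"grip":1,"dx":0,"dy":0,"dz":0,"yaw":0}]'; python3 -m creep '[{"grip":1,"dx":0.6,"dy":0,"dz":0,"yaw":0},{"grip":1,"dx":0,"dy":0,"dz":0,"yaw":0},{"grip":1,"dx":0,"dy":0,"dz":0,"yaw":0}]';python3 -m creep '[{"grip":1,"dx":0.5,"dy":0,"dz":0,"yaw":0},{"grip":1,"dx":0,"dy":0,"dz":0,"yaw":0},{"grip":1,"dx":0,"dy":0,"dz":0,"yaw":0}]'; python3 -c "
from h import *;go();print(robot.get_state()['wrist_torque'])"
```

```text
time_s: 16.3
eef_pos: [491.4, 29.5, 48.6]
orientation: [0.993, 0.116, -0.0, -0.0]
force: [-0.1, 0.1, -0.5]
gripper_width: 0.137
time_s: 16.6
eef_pos: [491.5, 29.4, 48.6]
orientation: [0.993, 0.116, -0.001, -0.0]
force: [-4.2, 0.4, 2.4]
gripper_width: 0.134
time_s: 16.9
eef_pos: [491.6, 29.4, 48.5]
orientation: [0.993, 0.116, -0.001, -0.0]
force: [-6.1, 0.0, 5.4]
gripper_width: 0.132
t 16.9 tcp [491.56  29.43  48.52] ang 13.355948420301205 F [-6.12  0.01  5.39] w 0.13196482519212469 q6 -0.4185568253137194 shift [0. 0. 0.] 
[-0.08  1.11 -0.03]
```

```bash
python3 -m creep '[{"grip":1,"dx":-0.9,"dy":0,"dz":0,"yaw":0},{"grip":1,"dx":0,"dy":-4,"dz":0,"yaw":0},{"grip":1,"dx":0,"dy":-4,"dz":0,"yaw":0},{"grip":1,"dx":0,"dy":0,"dz":0,"yaw":0},{"grip":1,"dx":0,"dy":0,"dz":0,"yaw":0}]'; python3 -m creep '[{"grip":1,"dx":0,"dy":-2,"dz":0,"yaw":0},{"grip":1,"dx":0,"dy":0,"dz":0,"yaw":0},{"grip":1,"dx":0,"dy":0,"dz":0,"yaw":0}]';python3 -m creep '[{"grip":1,"dx":0,"dy":-2,"dz":0,"yaw":0},{"grip":1,"dx":0,"dy":0,"dz":0,"yaw":0},{"grip":1,"dx":0,"dy":0,"dz":0,"yaw":0}]'
```

```text
time_s: 17.4
eef_pos: [489.6, 37.4, 48.5]
orientation: [0.993, 0.116, -0.0, -0.0]
force: [-1.8, -0.7, 1.3]
gripper_width: 0.135
time_s: 17.7
eef_pos: [489.2, 39.1, 48.5]
orientation: [0.993, 0.116, -0.0, -0.0]
force: [-2.9, -1.3, 0.5]
gripper_width: 0.135
time_s: 18.0
eef_pos: [488.7, 41.1, 48.5]
orientation: [0.993, 0.116, -0.0, -0.0]
force: [-2.2, -1.2, -0.7]
gripper_width: 0.134
```

```bash
python3 -m creep '[{"grip":1,"dx":0,"dy":-2,"dz":0,"yaw":0},{"grip":1,"dx":0,"dy":0,"dz":0,"yaw":0},{"grip":1,"dx":0,"dy":0,"dz":0,"yaw":0}]';python3 -m creep '[{"grip":1,"dx":0,"dy":-1.5,"dz":0,"yaw":0},{"grip":1,"dx":0,"dy":0,"dz":0,"yaw":0},{"grip":1,"dx":0,"dy":0,"dz":0,"yaw":0}]'
```

```text
time_s: 18.3
eef_pos: [488.3, 43.1, 48.5]
orientation: [0.993, 0.116, -0.0, -0.0]
force: [-2.9, -1.3, -1.0]
gripper_width: 0.138
time_s: 18.6
eef_pos: [488.0, 44.5, 48.5]
orientation: [0.993, 0.116, -0.0, -0.0]
force: [-3.6, -2.2, -0.7]
gripper_width: 0.137
```

```bash
for k in 1; do python3 -m creep '[{"grip":1,"dx":-0.2,"dy":-2,"dz":0,"yaw":0},{"grip":1,"dx":0,"dy":0,"dz":0,"yaw":0},{"grip":1,"dx":0,"dy":0,"dz":0,"yaw":0}]';python3 -m creep '[{"grip":1,"dx":0,"dy":-2,"dz":0,"yaw":0},{"grip":1,"dx":0,"dy":0,"dz":0,"yaw":0},{"grip":1,"dx":0,"dy":0,"dz":0,"yaw":0}]';python3 -m creep '[{"grip":1,"dx":0,"dy":-1.5,"dz":0,"yaw":0},{"grip":1,"dx":0,"dy":0,"dz":0,"yaw":0},{"grip":1,"dx":0,"dy":0,"dz":0,"yaw":0}]'; done
```

```text
time_s: 18.9
eef_pos: [487.5, 46.5, 48.7]
orientation: [0.993, 0.116, 0.0, -0.0]
force: [-2.3, -1.6, -0.3]
gripper_width: 0.133
time_s: 19.2
eef_pos: [487.0, 48.4, 48.7]
orientation: [0.993, 0.116, 0.0, -0.0]
force: [-2.7, -0.1, 0.2]
gripper_width: 0.136
time_s: 19.5
eef_pos: [486.8, 49.6, 48.7]
orientation: [0.993, 0.116, 0.0, 0.0]
force: [-2.2, -1.5, -0.5]
gripper_width: 0.14
```

```bash
python3 -m creep '[{"grip":1,"dx":0,"dy":-1.5,"dz":0,"yaw":0},{"grip":1,"dx":0,"dy":0,"dz":0,"yaw":0},{"grip":1,"dx":0,"dy":0,"dz":0,"yaw":0}]';python3 -m creep '[{"grip":1,"dx":0,"dy":-1.5,"dz":0,"yaw":0},{"grip":1,"dx":0,"dy":0,"dz":0,"yaw":0},{"grip":1,"dx":0,"dy":0,"dz":0,"yaw":0}]';python3 -m creep '[{"grip":1,"dx":0,"dy":-1.5,"dz":0,"yaw":0},{"grip":1,"dx":0,"dy":0,"dz":0,"yaw":0},{"grip":1,"dx":0,"dy":0,"dz":0,"yaw":0}]'
```

```text
time_s: 19.8
eef_pos: [486.6, 50.5, 48.8]
orientation: [0.993, 0.116, 0.0, 0.001]
force: [-2.2, -5.7, -0.5]
gripper_width: 0.132
time_s: 20.1
eef_pos: [486.4, 51.0, 48.9]
orientation: [0.993, 0.116, 0.0, 0.002]
force: [-2.3, -9.0, -0.1]
gripper_width: 0.131
time_s: 20.4
eef_pos: [486.2, 51.7, 49.0]
orientation: [0.993, 0.117, 0.0, 0.002]
force: [-1.8, -11.7, -0.7]
gripper_width: 0.133
```

```bash
python3 -m creep '[{"grip":1,"dx":0,"dy":-1,"dz":0.3,"yaw":0},{"grip":1,"dx":0,"dy":0,"dz":0,"yaw":0},{"grip":1,"dx":0,"dy":0,"dz":0,"yaw":0},{"grip":1,"dx":0,"dy":0,"dz":0,"yaw":0}]'; python3 -c "
from h import *;go();print(robot.get_state()['wrist_torque'])"
```

```text
time_s: 20.8
eef_pos: [486.2, 51.9, 49.0]
orientation: [0.993, 0.117, 0.0, 0.003]
force: [-2.7, -15.3, 1.4]
gripper_width: 0.134
t 20.8 tcp [486.2   51.88  49.03] ang 13.405313500907697 F [ -2.67 -15.26   1.44] w 0.13391854218876056 q6 -0.36771959305919477 shift [0. 0. 0.] 
[-2.75  0.53 -0.24]
```

```bash
python3 -m creep '[{"grip":1,"dx":0,"dy":1,"dz":-0.1,"yaw":0},{"grip":1,"dx":0,"dy":1,"dz":-0.1,"yaw":0},{"grip":1,"dx":0,"dy":0.5,"dz":0,"yaw":0},{"grip":1,"dx":0,"dy":0,"dz":0,"yaw":0},{"grip":1,"dx":0,"dy":0,"dz":0,"yaw":0}]' 40; python3 -c "
from h import *;go()"
```

```text
time_s: 21.3
eef_pos: [486.2, 51.6, 48.9]
orientation: [0.993, 0.116, 0.0, 0.001]
force: [-3.1, -6.8, 1.7]
gripper_width: 0.135
t 21.3 tcp [486.19  51.65  48.89] ang 13.353082090214501 F [-3.12 -6.8   1.66] w 0.13509142634561758 q6 -0.37263591323445117 shift [0. 0. 0.]
```

```bash
python3 -m creep '[{"grip":1,"dx":-0.3,"dy":0.7,"dz":0,"yaw":0},{"grip":1,"dx":0,"dy":0.6,"dz":0,"yaw":0},{"grip":1,"dx":0,"dy":0,"dz":0,"yaw":0}]' 20; python3 -m creep '[{"grip":0.5,"dx":0,"dy":0,"dz":0,"yaw":0},{"grip":0.3,"dx":0,"dy":0,"dz":0,"yaw":0},{"grip":0.1,"dx":0,"dy":0,"dz":0,"yaw":0},{"grip":0,"dx":0,"dy":0,"dz":0,"yaw":0},{"grip":0,"dx":0,"dy":0,"dz":0,"yaw":0}]'
python3 - <<'E'
from h import *
go()
c=cam('wrist');save(c,'w5',(160,50,320,240),2)
print([(q['score'],q['point'],onz(c,q['point'],40)) for q in robot.mark_of('wrist','strip_nose')[:1]])
E
```

```text
time_s: 21.6
eef_pos: [486.2, 51.4, 48.7]
orientation: [0.993, 0.116, 0.0, -0.0]
force: [-2.1, -1.1, 2.3]
gripper_width: 0.133
time_s: 22.1
eef_pos: [486.0, 51.3, 48.5]
orientation: [0.993, 0.116, 0.0, -0.0]
force: [0.4, 0.3, -0.8]
gripper_width: 0.5
t 22.1 tcp [486.    51.32  48.52] ang 13.354292623028574 F [ 0.38  0.26 -0.83] w 0.5003916903761149 q6 -0.37585055896569647 shift [0. 0. 0.] 
[(0.87, [319.2, 189.1], array([479.24,  81.98,  40.  ]))]
```

View pics/w5.png

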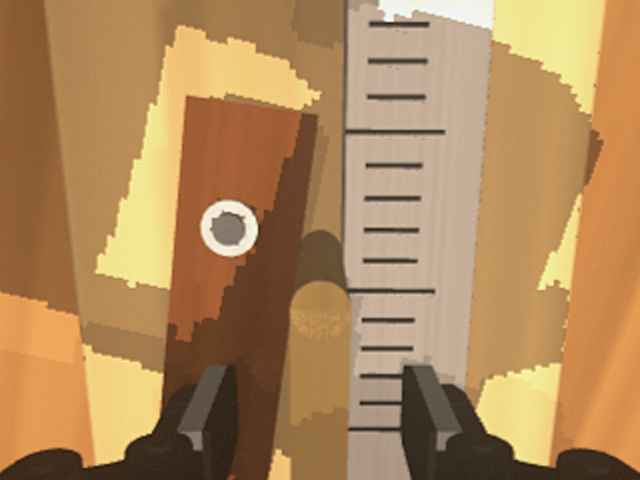

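The crop shows the strip upright and snug between fence and jaw, with its nose tip at about (319,191) in the full frame. The cursor is next. I'll lift away, then push its post from behind with the fingers shut.

```bash
python3 -m creep '[{"grip":-0.2,"dx":0,"dy":0,"dz":-8,"yaw":0},{"grip":-0.2,"dx":0,"dy":0,"dz":-20,"yaw":0},{"grip":-0.2,"dx":0,"dy":0,"dz":-30,"yaw":0},{"grip":0.5,"dx":0,"dy":0,"dz":-27,"yaw":0},{"grip":1,"dx":0,"dy":0,"dz":0,"yaw":0}]';  python3 - <<'E'
from fit import *
go()
c=cam('wrist')
u=np.array([-.2309,.973]);n=np.array([-.973,-.2309]);g=np.array([503,10.8])
for nm,z in(('strip_nose',40),('cursor_face',40),('cursor_post',72),('cursor',32)):
    for q in robot.mark_of('wrist',nm)[:1]: w=onz(c,q['point'],z)[:2];print(nm,q['score'],q['point'],w,(w-g)@u,(w-g)@n)
save(c,'w6')
p=g+208*u-17*n;print(p);go(p[0],p[1],120,13.35)
E
```

```text
time_s: 22.7
eef_pos: [489.1, 50.9, 138.3]
orientation: [0.993, 0.116, 0.004, 0.001]
force: [1.0, 0.4, -0.3]
gripper_width: 0.264
t 22.7 tcp [489.11  50.88 138.31] ang 13.355533281284014 F [ 0.96  0.4  -0.33] w 0.26376354205550395 q6 -0.3757709944409531 shift [0. 0. 0.] 
strip_nose 0.76 [316.0, 158.7] [480.53  82.19] 74.64844958049714 5.377253467639101
cursor_face 0.87 [313.1, 69.1] [463.7  144.96] 139.6076764544379 7.263489361938928
cursor_post 0.94 [354.9, 3.0] [480.77 181.9 ] 171.61773121595616 -17.87605865455527
cursor 0.71 [323.3, 29.9] [464.64 173.23] 166.9049087167047 -0.1820887694108035
[471.51 217.11]
t 22.95 tcp [484.87  51.4  132.25] ang 13.346774638505403 F [-1.15 -0.35 -0.16] w -0.005017144128062654 q6 -0.3758016909355337 shift [  25.28 -164.31   12.35] yaw(tool) -0.0001 (world 0.00deg)
```

View pics/w6.png

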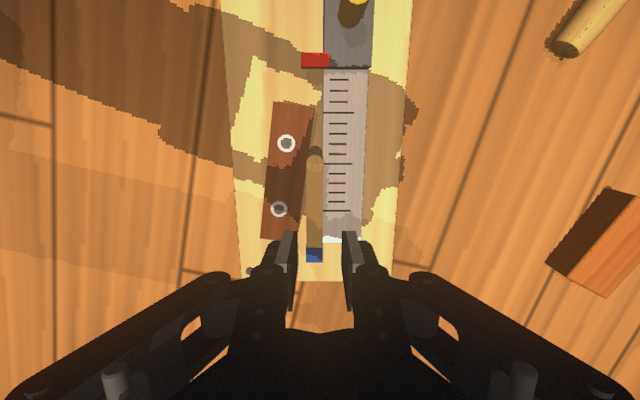

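The strip stands wedged with its nose at (316,155) and its blue end at (314,255). The red arm is at (315,60), about 59 mm beyond the nose tip.

```bash
python3 -m creep '[{"grip":1,"dx":6.3,"dy":-41,"dz":0,"yaw":0},{"grip":1,"dx":6.3,"dy":-41,"dz":0,"yaw":0},{"grip":1,"dx":6.3,"dy":-41,"dz":0,"yaw":0},{"grip":1,"dx":6.4,"dy":-41.5,"dz":0,"yaw":0},{"grip":1,"dx":0,"dy":0,"dz":0,"yaw":0},{"grip":1,"dx":0,"dy":0,"dz":25,"yaw":0},{"grip":1,"dx":0,"dy":0,"dz":25,"yaw":0},{"grip":1,"dx":0,"dy":0,"dz":12,"yaw":0},{"grip":1,"dx":0,"dy":0,"dz":0,"yaw":0},{"grip":1,"dx":0,"dy":0,"dz":0,"yaw":0},{"grip":1,"dx":0,"dy":0,"dz":0,"yaw":0}]' 20;  python3 - <<'E'
from h import *
u=np.array([-.2309,.973]);n=np.array([-.973,-.2309]);g=np.array([503,10.8]);p=g+208*u-17*n
go(p[0],p[1],70,13.35)
E
```

```text
time_s: 24.05
eef_pos: [473.6, 217.1, 72.8]
orientation: [0.993, 0.116, 0.001, -0.0]
force: [0.1, 0.5, -0.4]
gripper_width: -0.0
t 24.05 tcp [473.63 217.13  72.75] ang 13.327541542286388 F [ 0.14  0.46 -0.37] w -0.00023246775022457193 q6 -0.03490810856411069 shift [-2.07 -0.47  2.75] yaw(tool) -0.0004 (world 0.02deg)
```

```bash
python3 -m creep '[{"grip":1,"dx":-2,"dy":5,"dz":2,"yaw":0},{"grip":1,"dx":0,"dy":5,"dz":0,"yaw":0},{"grip":1,"dx":0,"dy":3,"dz":0,"yaw":0},{"grip":1,"dx":0,"dy":3,"dz":0,"yaw":0},{"grip":1,"dx":0,"dy":3,"dz":0,"yaw":0},{"grip":1,"dx":0,"dy":3,"dz":0,"yaw":0},{"grip":1,"dx":0,"dy":3,"dz":0,"yaw":0},{"grip":1,"dx":0,"dy":0,"dz":0,"yaw":0},{"grip":1,"dx":0,"dy":0,"dz":0,"yaw":0}]' 20;python3 -m creep '[{"grip":1,"dx":0,"dy":4,"dz":0,"yaw":0},{"grip":1,"dx":0,"dy":4,"dz":0,"yaw":0},{"grip":1,"dx":0,"dy":4,"dz":0,"yaw":0},{"grip":1,"dx":0,"dy":4,"dz":0,"yaw":0},{"grip":1,"dx":0,"dy":4,"dz":0,"yaw":0},{"grip":1,"dx":0,"dy":4,"dz":0,"yaw":0},{"grip":1,"dx":0,"dy":0,"dz":0,"yaw":0},{"grip":1,"dx":0,"dy":0,"dz":0,"yaw":0}]';  python3 - <<'E'
from h import *
go()
u=np.array([-.2309,.973]);n=np.array([-.973,-.2309]);g=np.array([503,10.8])
p=robot.get_state()['eef_pos'][:2]-g;print('tcp gauge',p@u,p@n)
c=cam('wrist');save(c,'w7')
for nm,z in(('strip_nose',40),('cursor_face',40),('cursor_post',72)):
  for cn in('wrist','top','side'):
    if cn!='wrist': c=cam(cn)
    else: c=cam('wrist')
    for q in robot.mark_of(cn,nm)[:1]: w=onz(c,q['point'],z)[:2];print(cn,nm,q['score'],q['point'],(w-g)@u,(w-g)@n)
E
```

```text
time_s: 24.95
eef_pos: [476.3, 192.2, 69.4]
orientation: [0.993, 0.116, -0.0, 0.0]
force: [-0.2, 0.2, -0.3]
gripper_width: -0.001
time_s: 25.75
eef_pos: [482.2, 168.8, 69.6]
orientation: [0.993, 0.116, 0.0, 0.0]
force: [-0.3, -1.0, -1.1]
gripper_width: 0.001
t 25.75 tcp [482.21 168.79  69.64] ang 13.339056656187028 F [-0.25 -1.05 -1.07] w 0.0013850174763582494 q6 -0.1326628271361658 shift [0. 0. 0.] 
tcp gauge 158.5290533166638 -16.251878268243214
top strip_nose 0.56 [296.5, 249.3] 82.8961671718086 -0.2948072516677199
side strip_nose 0.42 [257.7, 228.5] -41.48670008968368 27.470619186327983
top cursor_face 0.4 [287.5, 254.3] 107.90530455236186 6.270017524972608
side cursor_face 0.69 [254.3, 189.8] 105.31634274662969 9.129493245305072
top cursor_post 0.69 [273.5, 250.3] 136.07029880878676 -12.980683625311604
side cursor_post 0.77 [258.9, 168.0] 151.8616803767161 -14.248333564407204
```

```bash
python3 -m creep '[{"grip":1,"dx":0,"dy":3,"dz":0,"yaw":0},{"grip":1,"dx":0,"dy":3,"dz":0,"yaw":0},{"grip":1,"dx":0,"dy":3,"dz":0,"yaw":0},{"grip":1,"dx":0,"dy":3,"dz":0,"yaw":0},{"grip":1,"dx":0,"dy":3,"dz":0,"yaw":0},{"grip":1,"dx":0,"dy":3,"dz":0,"yaw":0},{"grip":1,"dx":0,"dy":0,"dz":0,"yaw":0},{"grip":1,"dx":0,"dy":0,"dz":0,"yaw":0}]';  python3 - <<'E'
from h import *
u=np.array([-.2309,.973]);n=np.array([-.973,-.2309]);g=np.array([503,10.8])
p=robot.get_state()['eef_pos'][:2]-g;print('tcp gauge',p@u,p@n)
for cn in('top','side'):
    c=cam(cn)
    for q in robot.mark_of(cn,'cursor_face')[:1]: w=onz(c,q['point'],40)[:2];print(cn,q['score'],q['point'],(w-g)@u,(w-g)@n)
save(c,'s2',(200,140,110,100),6)
E
```

```text
time_s: 27.5
eef_pos: [486.2, 151.3, 69.5]
orientation: [0.993, 0.116, 0.0, 0.0]
force: [-0.5, -0.6, -0.1]
gripper_width: -0.004
tcp gauge 140.57992259093203 -16.120237942277434
top 0.47 [295.0, 257.2] 91.34211091562922 17.961804644129874
side 0.49 [255.9, 190.2] 102.45210164278325 5.544748278186691
```

View pics/s2.png

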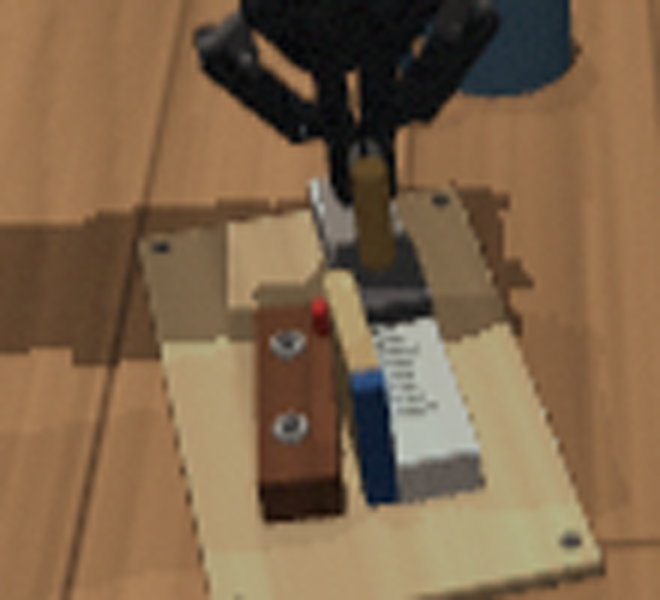

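The side crop shows the shut fingers behind the brass post at (372,210). The red arm at (320,315) is still short of the strip's nose, and the strip is upright. The gap is about 8 mm, so I'll creep from here.

```bash
cat > f.py <<'E'
from h import *
u=np.array([-.2309,.973]);F=[]
for i in range(3): s=robot.get_state();F.append(s['force']);cam('side') if i<2 else 0
F=np.mean(F,0);p=s['eef_pos'][:2]-np.array([503,10.8]);print('x',round(p@u,2),'Fu',round(F@u,2),F,s['time_s'])
E
python3 f.py
python3 -m creep '[{"grip":1,"dx":0,"dy":2,"dz":0,"yaw":0},{"grip":1,"dx":0,"dy":2,"dz":0,"yaw":0},{"grip":1,"dx":0,"dy":0,"dz":0,"yaw":0}]' >/dev/null; python3 f.py
python3 -m creep '[{"grip":1,"dx":0,"dy":1,"dz":0,"yaw":0},{"grip":1,"dx":0,"dy":0,"dz":0,"yaw":0}]' >/dev/null; python3 f.py
python3 -m creep '[{"grip":1,"dx":0,"dy":0.7,"dz":0,"yaw":0},{"grip":1,"dx":0,"dy":0,"dz":0,"yaw":0}]' >/dev/null; python3 f.py
```

```text
Traceback (most recent call last):
  File "f.py", line 4, in <module>
    F=np.mean(F,0);p=s['eef_pos'][:2]-np.array([503,10.8]);print('x',round(p@u,2),'Fu',round(F@u,2),F,s['time_s'])
                                                                                             ~^~
ValueError: matmul: Input operand 1 has a mismatch in its core dimension 0, with gufunc signature (n?,k),(k,m?)->(n?,m?) (size 2 is different from 3)
Traceback (most recent call last):
  File "f.py", line 4, in <module>
    F=np.mean(F,0);p=s['eef_pos'][:2]-np.array([503,10.8]);print('x',round(p@u,2),'Fu',round(F@u,2),F,s['time_s'])
                                                                                             ~^~
ValueError: matmul: Input operand 1 has a mismatch in its core dimension 0, with gufunc signature (n?,k),(k,m?)->(n?,m?) (size 2 is different from 3)
Traceback (most recent call last):
  File "f.py", line 4, in <module>
    F=np.mean(F,0);p=s['eef_pos'][:2]-np.array([503,10.8]);print('x',round(p@u,2),'Fu',round(F@u,2),F,s['time_s'])
                                                                                             ~^~
ValueError: matmul: Input operand 1 has a mismatch in its core dimension 0, with gufunc signature (n?,k),(k,m?)->(n?,m?) (size 2 is different from 3)
Traceback (most recent call last):
  File "f.py", line 4, in <module>
    F=np.mean(F,0);p=s['eef_pos'][:2]-np.array([503,10.8]);print('x',round(p@u,2),'Fu',round(F@u,2),F,s['time_s'])
                                                                                             ~^~
ValueError: matmul: Input operand 1 has a mismatch in its core dimension 0, with gufunc signature (n?,k),(k,m?)->(n?,m?) (size 2 is different from 3)
```

```bash
sed -i 's/F@u/F[:2]@u/; s/range(3)/range(5)/; s/i<2/i<4/' f.py
python3 f.py
python3 -m creep '[{"grip":1,"dx":0,"dy":0.5,"dz":0,"yaw":0},{"grip":1,"dx":0,"dy":0,"dz":0,"yaw":0}]' >/dev/null; python3 f.py
python3 -m creep '[{"grip":1,"dx":0,"dy":0.5,"dz":0,"yaw":0},{"grip":1,"dx":0,"dy":0,"dz":0,"yaw":0}]' >/dev/null; python3 f.py
```

```text
x 135.15 Fu 0.82 [0.06 0.85 0.09] 29.0
x 134.6 Fu 0.41 [0.02 0.43 0.01] 29.4
x 134.11 Fu 0.35 [-0.23  0.3   0.05] 29.8
```

```bash
python3 -m creep '[{"grip":1,"dx":0,"dy":0.5,"dz":0,"yaw":0},{"grip":1,"dx":0,"dy":0,"dz":0,"yaw":0}]' >/dev/null; python3 f.py
python3 -m creep '[{"grip":1,"dx":0,"dy":0.5,"dz":0,"yaw":0},{"grip":1,"dx":0,"dy":0,"dz":0,"yaw":0}]' >/dev/null; python3 f.py
python3 -m creep '[{"grip":1,"dx":0,"dy":0.4,"dz":0,"yaw":0},{"grip":1,"dx":0,"dy":0,"dz":0,"yaw":0}]' >/dev/null; python3 f.py
```

```text
x 133.65 Fu 1.07 [0.15 1.13 0.29] 30.2
x 133.42 Fu 3.65 [-1.01  3.51  0.66] 30.6
x 133.27 Fu 5.66 [-0.94  5.6   1.03] 31.0
```

Contact showed as a clear rise in force. It loaded in proportion to the step with no yielding, so the strip held. I'll back off straight away.

```bash
python3 -m creep '[{"grip":1,"dx":0,"dy":-0.5,"dz":0,"yaw":0},{"grip":1,"dx":0,"dy":-1,"dz":0,"yaw":0},{"grip":1,"dx":0,"dy":-3,"dz":0,"yaw":0},{"grip":1,"dx":0,"dy":-10,"dz":0,"yaw":0},{"grip":1,"dx":0,"dy":-15,"dz":0,"yaw":0},{"grip":1,"dx":0,"dy":-15,"dz":-10,"yaw":0},{"grip":1,"dx":0,"dy":0,"dz":-30,"yaw":0},{"grip":1,"dx":0,"dy":0,"dz":-40,"yaw":0},{"grip":1,"dx":0,"dy":0,"dz":-20,"yaw":0},{"grip":1,"dx":0,"dy":0,"dz":0,"yaw":0}]'
python3 -m creep '[{"grip":1,"dx":-20,"dy":40,"dz":0,"yaw":0},{"grip":1,"dx":-20,"dy":40,"dz":0,"yaw":0},{"grip":1,"dx":-20,"dy":40,"dz":0,"yaw":0},{"grip":1,"dx":0,"dy":0,"dz":0,"yaw":0},{"grip":1,"dx":0,"dy":0,"dz":0,"yaw":0},{"grip":1,"dx":0,"dy":0,"dz":0,"yaw":0}]'
python3 - <<'E'
from h import *
go()
u=np.array([-.2309,.973]);n=np.array([-.973,-.2309]);g=np.array([503,10.8])
c=cam('wrist');save(c,'w8',(220,40,200,150),4)
for nm,z in(('strip_nose',40),('cursor_face',40),('cursor_post',72)):
    for q in robot.mark_of('wrist',nm)[:1]: w=onz(c,q['point'],z)[:2];print(nm,q['score'],q['point'],(w-g)@u,(w-g)@n)
    for q in robot.mark_of('wrist','cursor_face' if z==72 else nm)[:1]: pass
print(proj(c,[[*(g+x*u+y*n),z] for x,y,z in((81,6,40),(81,6,70),(0,0,32))]))
E
```

```text
time_s: 32.0
eef_pos: [480.0, 188.6, 174.2]
orientation: [0.993, 0.117, 0.004, -0.0]
force: [0.5, 0.6, -0.5]
gripper_width: -0.003
time_s: 32.6
eef_pos: [446.8, 57.5, 169.1]
orientation: [0.993, 0.117, -0.0, -0.0]
force: [-0.4, 0.3, -0.2]
gripper_width: -0.004
t 32.6 tcp [446.8   57.46 169.12] ang 13.413155262553609 F [-0.37  0.3  -0.2 ] w -0.0038938528576786522 q6 -0.37604460692729735 shift [0. 0. 0.] 
strip_nose 0.65 [361.6, 171.3] 75.22462990883315 5.360127903540577
cursor_face 0.93 [359.9, 166.5] 79.57958440599215 7.051603669065989
cursor_post 0.75 [397.6, 128.5] 114.38722866126813 -15.940241589381648
[[361.14 164.92]
 [366.31 171.37]
 [362.89 244.4 ]]
```

View pics/w8.png

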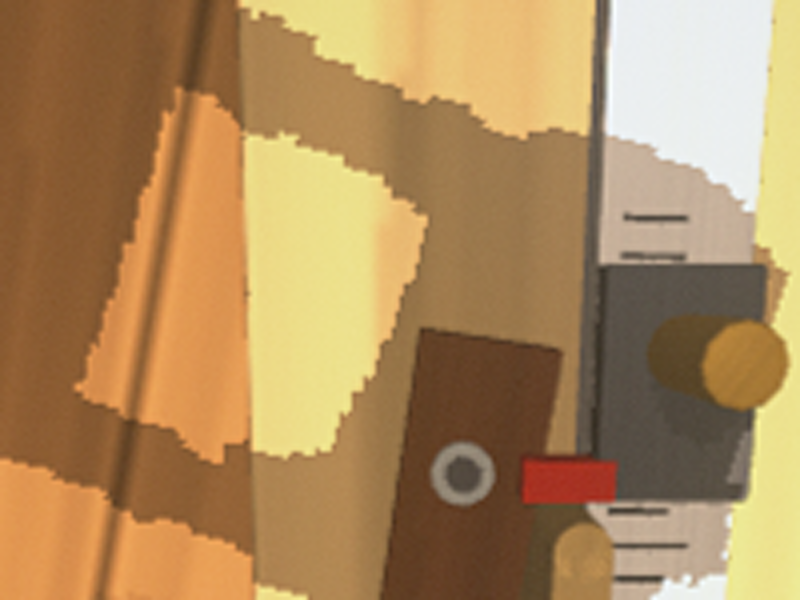

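The crop shows the red arm's face at row 503 meeting the strip's nose at (584,521). The strip is higher, so it is offset by parallax. I'll check the numbers against the picture taken before the push.

Run:
```python
from h import *
u=np.array([-.2309,.973]);g=np.array([503,10.8])
c=cam('wrist')
print('face',(onz(c,(362,165.7),46)[:2]-g)@u,'tip',(onz(c,(366,170.3),70)[:2]-g)@u)
save(c,'x')
c=cam('side');save(c,'s3',(200,140,110,100),6)
for nm in('glue','mug','offcut','hammer'):
    print(nm,[(onz(c,q['point'],0)) for q in robot.mark_of('side',nm)[:1]])
```

```text
face 80.57751003934143 tip 81.09741023544579
glue [array([ 786.48, -148.18,    0.  ])]
mug [array([481.74, 135.07,   0.  ])]
offcut [array([772.46,  69.24,   0.  ])]
hammer [array([693.26, 317.06,   0.  ])]
```

View pics/s3.png

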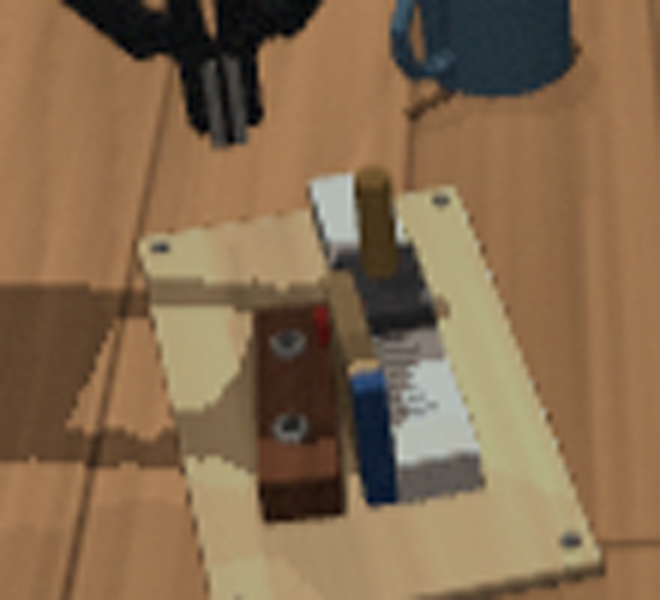

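In the side crop the strip's blue end is at the same pixels as before the push, about (370,430), and the red arm is at the nose. The gripper is clear, so I'm handing in.

```bash
python3 -c "
from station import robot
print(robot.close_job())"
```

```text
the job is handed in; nothing more can be done
None
```

The strip is wedged in the gauge with the cursor's red arm touching its nose, and I've handed the job in at about 33 s of the 72 s allowed.

- **Strip:** I took it from the stand and set it down on the slot floor. I found the fence by feel and slid it in nose first until it wedged. The final push was about 14 N along the slot; I then eased off and released it.
- **Cursor:** I pushed its post from behind with shut fingers until the arm met the nose, then backed away.

**Last checks**
- **Touch:** the arm's face measured at 80.6 mm and the nose tip at 81.1 mm along the gauge, which is contact within camera error.
- **Strip position:** its blue end is at the same pixels in the side view before and after the touch, and the strip is upright.
- **Robot:** the gripper is clear of everything.

**What did not go to plan**
- **Touch force:** it peaked at about 5.7 N at the wrist, roughly 4.5 N on the strip after the cursor's own friction. That is more than the 1–2 N needed, because I sent one creep step too many. The force rose in proportion to the step, with no sign of the strip slipping.
- **Mug reading:** in the last check the network placed the mug at the cursor. The side view shows the mug in its place, so I took this as a misdetection.
- **Other bystanders:** the offcut read within 3 mm of its start in x; differences elsewhere were up to about 12 mm (hammer and glue about 11–12 mm, offcut 10 mm, in y). The arm never went near them.

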